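Shut off and depressurise the water filter

TASK

Make the water filter station ready for a filter change: turn the slanted red handwheel clockwise, all the way (a bit more than one full turn) until it is fully closed against its stop. Only then press the red relief button on top of the filter fully down, keep it down for about a second and let it go. Leave the glass and all the other things on the table standing where they are.

Things in the scene. Friction and masses are not known exactly. Their poses are not given: they have to be found in the camera images.
- station: Water filter station, fixed: grey tray 210 (x) x 270 (y) x 14 mm (x = -115 to 95), upright plate along its back (x = 76 mm, 293 mm high). Origin: on the tray's underside; x points to the rear (away from the robot at yaw 0), z up. Left (x = 8, y = 78 mm): white filter bowl with a blue head 104 mm across, flat top at z = 232 mm. Right (y = -85 mm): brass valve with the slanted red handwheel.
- hood_edge (a point): Middle of the lower front edge of the grey hood that juts from the back plate over the rear of the wheel. In the station's frame at x = 18, y = -68, z = 274 mm; the hood is 125 mm wide (y), 22 mm thick and runs back from here to the plate.
- wheel_centre (a point): Centre of the red handwheel in its rim's plane; turns with it. z: the wheel's axis, pointing out (up and toward the station's front, 30 degrees from vertical); x: along spoke 0 to the white dot. Rim: round bar 12 mm thick on a 75 mm radius. Three round spokes, 10 mm thick, 120 degrees apart. Hub 28 mm across, 20 mm high. So three openings, clear from 14 to 69 mm from the axis.
- wheel_hub (a point): The same point, but with the station's own axes (it does not turn with the wheel): in the station's frame at x = -46, y = -85, z = 165 mm. Behind the wheel's openings there is free space at least 40 mm deep, but for the 12 mm stem on the axis.
- wheel_dot (a point): White dot on the rim at the outer end of spoke 0, 75 mm from the wheel's centre.
- wheel (a joint): Turn of the handwheel in rad: 0 = fully open, grows as it is turned clockwise (seen from outside, facing the wheel), 7.0 = fully closed against a firm stop (a little over one full turn from any start). Stiff by friction, about 0.3 N m; stays where it is left.
- button_top (a point): Centre of the top face of the red relief button, 30 mm across, in a low black housing on top of the blue filter head; pressed straight down (the tool may lean a little). The room wall stands close behind the station.
- button (a joint): Travel of the relief button in m: 0 = up, 0.006 = fully down; springs back by itself; fully down takes about 6 N.
- tall_glass: clear drinking glass, 69 mm across, 148 mm high, standing on the left front of the station's tray; bystander, origin under its middle
- juice_jug: pale blue glass jug, 115x150x169 mm, left rear; bystander
- jam_jar: pink jam jar with white lid, 75 mm across, 112 mm high, left; bystander
- mug_blue: white mug, red-brown inside, 83x113x93 mm, left front; bystander
- powder_tin: yellow tin with white lid, 154 mm across, 190 mm high, right rear; bystander
- spice_0: spice jar with ochre cap, 45 mm across, 100 mm high, right; bystander
- spice_2: spice jar with white cap, 43 mm across, 100 mm high, right; bystander
- green_bottle_3: green bottle, 62 mm across, 234 mm high, right front; bystander
- water_bottle: clear water bottle with blue cap, 80 mm across, 266 mm high, right front; bystander
- matchbox: matchbox lying flat, 36x53x15 mm, left; bystander

How it is judged:
On the way, in this order (a step that is already met when the one before it is completed fails the run):
1. the handwheel is fully closed, against its stop (value of joint wheel above 6.85 rad), for 0.2 s.
2. the relief button is held fully down (value of joint button above 0.0045 m and value of joint wheel above 6.8 rad), for 0.5 s.
At the end, for the whole second after the job is handed in: The handwheel is closed (its joint above 6.8 of 7.0 rad), the relief button has come up again (less than 1.5 mm down), and every bystander stands upright (within 0.25 rad) within 30 mm of its starting place (value of joint wheel above 6.8 rad and value of joint button below 0.0015 m and angle between each of tall_glass, juice_jug, jam_jar, mug_blue, powder_tin, spice_0, spice_2, green_bottle_3, water_bottle's own z axis and vertical below 0.25 rad and distance of each of tall_glass, juice_jug, jam_jar, mug_blue, powder_tin, spice_0, spice_2, green_bottle_3, water_bottle, matchbox from where it was at the start of the episode below 0.03 m); the robot touches nothing.
It fails at once if the relief button is pressed more than 2 mm while the valve is still open (value of joint button above 0.002 m and value of joint wheel below 6.7 rad).
It fails at once if a bystander is tipped over (angle between any of tall_glass, juice_jug, jam_jar, mug_blue, powder_tin, spice_0, spice_2, green_bottle_3, water_bottle's own z axis and vertical above 0.6 rad).
It also fails if it takes over 64 s, if anything falls off the work surface, if the arm or the gripper's body presses on something with over 40 N, if the wrist force passes 120 N, or if a joint passes its speed limit or range.

ROBOT

A 7-joint arm with a two-finger parallel gripper is mounted at the origin on a cart in front of the work surface, level with it; the furniture and walls round the work are solid. World frame = base frame: x ahead of the robot, y to its left, z up, the work surface at z = 0. Lengths are in m, angles in rad, forces in N, time in s.
With the tool pointing down it reaches from about 0.4 to 0.75 m from the base axis. Payload 19.5 kg.
Tool frame: the origin (TCP) lies midway between the tips of the shut fingers; the grasp point (between the pads) lies 19 mm behind it; z points along the fingers, y is the line along which they close (so a half turn about z gives the same grasp; the last joint's range is limited). The gripper opens to 85 mm and grips with 20 to 120 N. Pads are 22 mm wide; open, the fingers measure 114 mm over their backs; the gripper's body (76 mm by 85 mm) begins 54 mm behind the grasp point. The pads swing forward as they close: fully open they stand 13 mm farther back than shut.
Start: joints at [-0.042, 0.707, -0.028, 1.485, 0.022, 0.951, -0.075], TCP at [0.575, 0, 0.193] pointing down, gripper open.
Joint ranges: [-2.71, 2.71], [-0.32, 2.16], [-1.57, 1.52], [0, 2.45], [-1.46, 4.6], [0, 2.02], [-2.83, 2.83]. Speed limits (rad/s): [1.89, 1.89, 2.57, 2.57, 3.01, 3.01, 3.01].

INTERFACE

Orientations are given as a unit quaternion [w, x, y, z].
In Python, from rig import * gives the robot as it stands.
- The arm moves only by the shell command python3 -m crank 'ROWS' [OPENING]. ROWS is JSON, a list of rows, each a list of 2 entries, a list of its own where there are three numbers: the shift along the tool's x, y, z in mm, then the turn, a rotation vector about the tool's x, y, z in degrees. A call has 1 to 5 rows; each row is the pose to reach, as a shift and turn from the pose commanded when the call began, along the tool's axes at that moment; what a row does not reach only later rows make up. A row lasts 1/8 s, in which the tool goes at most 62.5 mm and 10.7 degrees, less where a joint would pass 70% of its speed; a pose out of reach is approached as far as the arm can. A call with a gripper value outside its range is refused whole. OPENING is the opening, from -1 (shut) to 1 (fully open), set as the call begins (- or left out, the last holds). The fingers move at their own pace and stop on an object; the grip force is fixed at half the most. Time passes only in rows, so rows that repeat a pose let the fingers close. It gives the time, the measured TCP pose, the force, the opening and the grip force at its end, in the units of the state.
- state(): the state, without advancing time (a new reading comes with each control period).
- get_image(name): name is "scene" or "side" or "wrist"; returns the picture (480x640x3 uint8, red, green, blue); there is no depth.
- camera_model(name): a dict with "fx", "fy", "cx", "cy" (pixels), "R" (3x3) and "t" (3): a world point X has camera coordinates R X + t. Camera axes: x right, y down, z forward; pixel columns grow to the right and rows downward; lengths in m; the calibration is good to about 2 mm. A picture is of the moment at which its call begins: read the wrist's pose just before it. camera_model takes no time and is no camera call; for the wrist camera it gives the pose at the moment of the call.
- hand_in(): hands the job in; it is judged then, once.
Trained networks look in the newest picture that a camera, given by its name, has taken for a name from the list of things; names that differ only in an ending like _2 or _b are one class to them, and where a whole thing is asked for, a point or a joint stands for the part that bears it (a point fixed in the world has none). Each returns a list of dicts, best first, with "confidence" (0 to 1); they miss things now and then, are a little off and sometimes report something else, mostly with a low value. They report only what shows in the picture. A call takes as long as a camera call.
- trace(camera, target): "pixels" (480x640 bool, what is visible of it) and "extent" ([left, top, right, bottom] in pixels, round what is visible of it).
- pinpoint(camera, target): "at" ([column, row] in pixels: a listed point, or the origin of a listed thing).
The state is a dict: "clock": time; "joints": joint angles; "joint_velocities": joint speeds; "joint_torque": joint torques, N m; "ee_pos": TCP position; "ee_rot": TCP orientation; "wrist_force": force on the tool from outside, world axes, zero at the start; "wrist_torque": the same for the moment, N m; "width": opening from 0.0 (shut) to 1.0 (fully open); "gripper_force": force on a finger pad.
Only numpy, scipy, OpenCV 4.12 (cv2) and the standard library are available. Lean on these libraries where they do the work, as an engineer would, in place of code of your own. Each camera call takes 0.05 s, during which the arm holds its last target. There are 200 camera calls.

## Working session

There is one attempt and no reset: what is moved stays moved. The work goes in short steps, Python scripts to look and compute and a shell command to move; the robot and the scene stay as the last step left them, time stands still between calls to the robot, and variables do not carry over. Pictures are saved under pics/ and viewed, at most 10 in all, crops included, and the job is handed in when it is done.

```bash
mkdir -p pics; ls; cat > h.py <<'E'
from rig import *
import numpy as np, cv2
from scipy.spatial.transform import Rotation as Ro
def save(n,f): cv2.imwrite('pics/'+f,cv2.cvtColor(get_image(n),cv2.COLOR_RGB2BGR))
def proj(n,X,c=None):
    c=c or camera_model(n); p=np.array(c['R'])@np.array(X)+np.array(c['t']); return np.array([c['fx']*p[0]/p[2]+c['cx'],c['fy']*p[1]/p[2]+c['cy']])
def q2R(q): return Ro.from_quat([q[1],q[2],q[3],q[0]])
E
python3 - <<'E'
from h import *
save('scene','s0.png');save('side','d0.png')
print(state())
for n in('scene','side'):
    print(n,camera_model(n))
    for t in('wheel_centre','wheel_hub','wheel_dot','button_top','hood_edge','station','tall_glass','green_bottle_3','water_bottle','spice_0','jam_jar'):
        print(t,[(np.round(d['at'],1),round(d['confidence'],2)) for d in pinpoint(n,t)[:3]])
E
```

```text
pics
{'clock': 0.1, 'joints': array([-0.04169794,  0.7070707 , -0.02758232,  1.48491735,  0.02200658,
        0.95091997, -0.07549268]), 'joint_velocities': array([ 0.00137517, -0.00095882, -0.00035622, -0.0021033 ,  0.00140678,
        0.00257692, -0.00118995]), 'joint_torque': array([-1.01652397e-04, -8.84291911e+01,  1.23564016e+00, -2.36457235e+01,
        1.69519259e-02,  4.99342714e-03, -1.35922505e-06]), 'ee_pos': array([ 5.74731683e-01, -2.14992103e-05,  1.93065577e-01]), 'ee_rot': array([-3.36689999e-04,  7.07113280e-01,  7.07100101e-01, -3.78273219e-04]), 'wrist_force': array([ 0.00704859,  0.17918044, -0.3060257 ]), 'wrist_torque': array([-0.04249433,  0.01998507, -0.05328465]), 'gripper_force': 0.0, 'width': 1.0005657708153732}
scene {'fx': 444.50032679418274, 'fy': 444.50032679418274, 'cx': 311.8708496241319, 'cy': 239.05126327856166, 'R': array([[-0.68168488, -0.73118425, -0.02598693],
       [-0.33153699,  0.34036539, -0.87990604],
       [ 0.65221848, -0.59120301, -0.47443656]]), 't': array([0.3230522 , 0.31498175, 0.81511332])}
wheel_centre [(array([340.1, 217. ]), 0
[... 752 characters left out ...]
39],
       [ 0.70747549,  0.48051515, -0.51825054]]), 't': array([-0.26668537,  0.3750213 ,  1.17266342])}
wheel_centre [(array([375.5, 263.9]), 0.89)]
wheel_hub [(array([371.9, 269.5]), 0.9)]
wheel_dot [(array([396.3, 241.7]), 0.88)]
button_top [(array([336. , 198.4]), 0.44)]
hood_edge [(array([384.2, 210.3]), 0.69), (array([474.2, 363.5]), 0.54)]
station [(array([357.6, 300.4]), 0.98), (array([309.2, 295.7]), 0.34)]
tall_glass [(array([309.5, 297. ]), 0.87), (array([444.9, 353.6]), 0.62)]
green_bottle_3 [(array([405.6, 385.6]), 0.77), (array([222.2, 289.7]), 0.4)]
water_bottle [(array([451.5, 400.4]), 0.73)]
spice_0 [(array([474.5, 365.1]), 0.75), (array([443.9, 353.5]), 0.72)]
jam_jar []
```

```bash
cat > fit.py <<'E'
from h import *
from scipy.optimize import least_squares
S={'wheel_hub':(-46,-85,165),'hood_edge':(18,-68,274),'station':(0,0,0),'button_top':(8,78,None)}
obs={'scene':{'wheel_hub':(339,222.9),'hood_edge':(321.5,176.2),'station':(306.3,276.2),'button_top':(271.9,197.2)},
'side':{'wheel_hub':(371.9,269.5),'hood_edge':(384.2,210.3),'station':(357.6,300.4),'button_top':(336,198.4)}}
C={n:camera_model(n) for n in obs}
dots={'scene':(331.5,198.4),'side':(396.3,241.7)}
def pt(p,k):
    v=np.array([a if a is not None else p[4]*1000 for a in S[k]])/1000
    return Ro.from_euler('z',p[3]).apply(v)+[p[0],p[1],p[2]]
def wh(p,a,r=.075):
    # wheel z axis
    z=np.array([-.5,0,np.sqrt(.75)]);u=np.array([np.sqrt(.75),0,.5]);v=np.cross(z,u)
    w=np.array([-46,-85,165])/1000+r*(np.cos(a)*u+np.sin(a)*v)
    return Ro.from_euler('z',p[3]).apply(w)+p[:3]
def res(p,full=False):
    r=[proj(n,pt(p,k),C[n])-o for n in obs for k,o in obs[n].items()]
    r+=[proj(n,wh(p,p[5]),C[n])-o for n,o in dots.items()]
    return np.array(r) if full else np.concatenate([np.ravel(r),[p[2]*300]])
best=min((least_squares(res,[.65,0,0,y,.245,a],loss='soft_l1',f_scale=2) for a in(0,2,4) for y in (-.4,.4)),key=lambda s:s.cost)
if __name__=='__main__':
    p=best.x;print(p.round(4),best.cost);print(res(p,True).round(1))
    print('hub',pt(p,'wheel_hub'),'button',pt(p,'button_top'),'dot',wh(p,p[5]))
E
python3 fit.py
```

```text
[ 5.6630e-01 -6.0800e-02  1.5000e-03 -2.0780e-01  2.5610e-01  6.0917e+00] 11.819294782474003
[[ 1.5 -1.1]
 [-0.5 -0.3]
 [-1.2  1.2]
 [ 0.  -0.8]
 [-0.  -3.9]
 [ 1.8  0.4]
 [-0.6  0.1]
 [ 0.1  0.8]
 [-0.1  0.9]
 [-0.8  1.5]]
hub [ 0.50378744 -0.13451021  0.1664876 ] button [0.59025917 0.01383951 0.25761315] dot [ 0.56323375 -0.16163655  0.20330196]
```

View pics/s0.png

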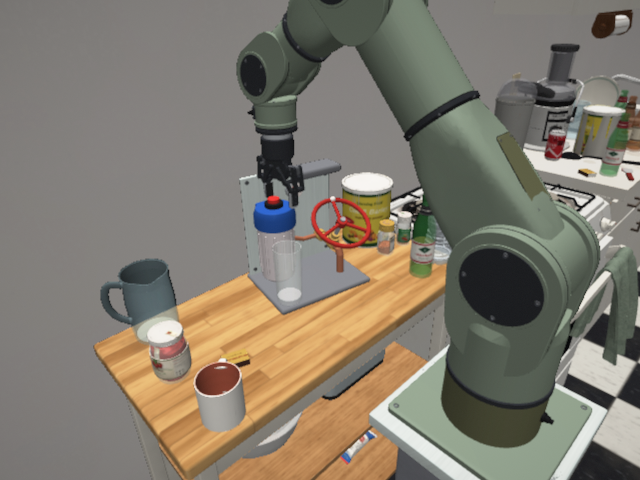

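View pics/d0.png

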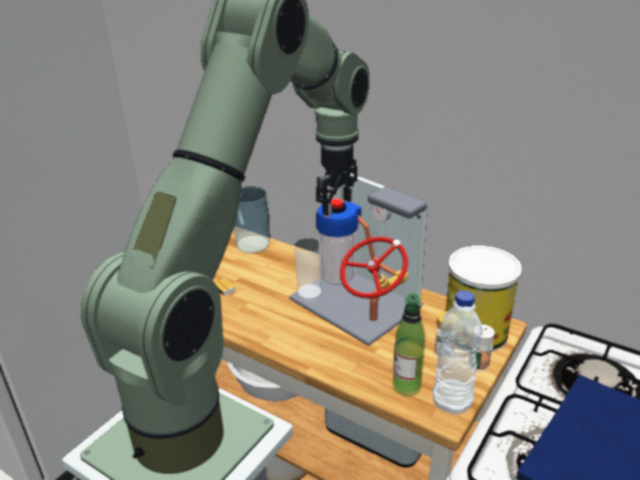

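The scene picture shows the wheel at about (341,222), its dot at (332,198), the button at (273,200) and the glass at (289,270). The side picture shows the wheel at (375,267), the dot at (396,243) and the button at (337,204). The gripper looks very close to the filter head, so I'll check the fit against the TCP.

```bash
python3 - <<'E'
from h import *
import fit
for n in('scene','side'): print(n,'tcp',proj(n,state()['ee_pos']), 'base', proj(n,[0,0,0]), 'shoulder')
save('wrist','w0.png')
a=cv2.imread('pics/d0.png')[140:360,250:500];b=cv2.imread('pics/s0.png')[130:320,220:420]
cv2.imwrite('pics/c0.png',np.hstack([cv2.resize(a,(400,352),interpolation=2),cv2.resize(b,(370,352),interpolation=2)]))
print(proj('wrist',fit.pt(fit.best.x,'wheel_hub')),proj('wrist',fit.pt(fit.best.x,'button_top')))
for t in('button_top','wheel_hub','wheel_dot','hood_edge'): print(t,[(np.round(d['at'],1),round(d['confidence'],2)) for d in pinpoint('wrist',t)[:2]])
E
```

```text
scene tcp [281.94685313 220.48062742] base [488.03875819 410.81816358] shoulder
side tcp [337.79281448 226.73610715] base [180.12103523 441.10182815] shoulder
[220.22053275 430.43165302] [360.861884   315.74095772]
button_top [(array([357.7, 320.2]), 0.82)]
wheel_hub []
wheel_dot [(array([358.9, 320. ]), 0.35)]
hood_edge []
```

View pics/c0.png

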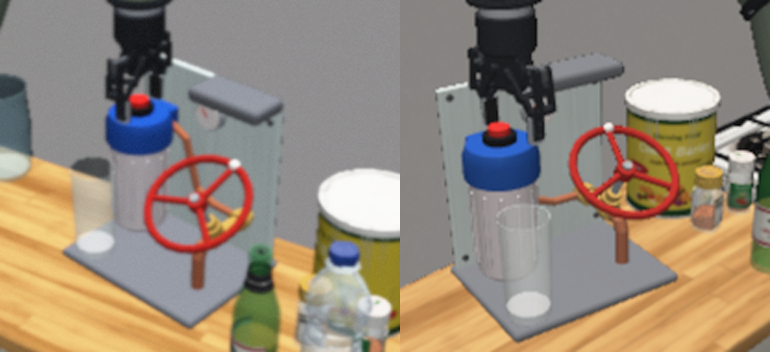

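View pics/w0.png

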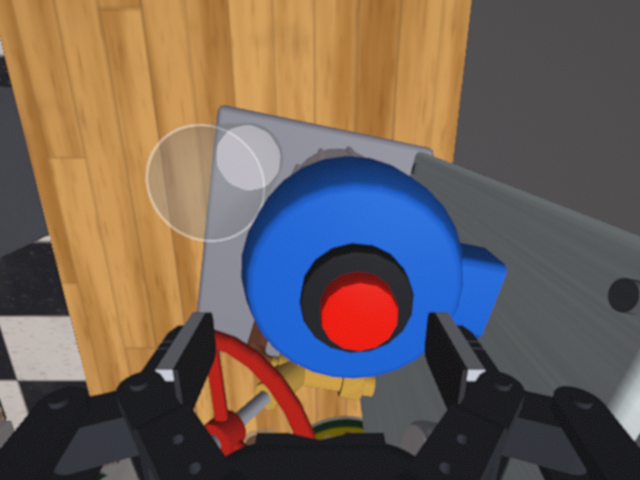

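The crop shows the fingertips just above the blue head. The wrist picture puts the button at (358,315) against (361,316) predicted, the glass rim at (207,183) and the wheel hub at (228,432). I'll check where the fingertips really are relative to the reported TCP.

```bash
python3 - <<'E'
from h import *
c=camera_model('wrist');print(c);s=state();R=q2R(s['ee_rot']).as_matrix();C=np.array(c['R']);cam=-C.T@np.array(c['t'])
print('cam in tool',R.T@(cam-s['ee_pos']),'axes\n',R.T@C.T)
for z in(0,-.013,-.03,-.05):
  for y in(-.0425,.0425):
    print(z,y,[proj(n,s['ee_pos']+R@np.array([0,y,z])).round(0) for n in('wrist','scene','side')])
E
```

```text
{'fx': 369.8774711343417, 'fy': 369.8774711343417, 'cx': 319.8369960846498, 'cy': 238.92161785863127, 'R': array([[ 9.99999767e-01,  6.37741077e-04, -2.45442148e-04],
       [ 6.82886145e-04, -9.45755924e-01,  3.24877308e-01],
       [-2.49407609e-05, -3.24877400e-01, -9.45756139e-01]]), 't': array([-0.5755169 , -0.04350406,  0.38057318])}
cam in tool [ 0.08287984  0.00056376 -0.18046807] axes
 [[ 6.68409346e-04 -9.45762782e-01 -3.24857373e-01]
 [ 9.99999768e-01  6.73953136e-04  9.54554234e-05]
 [ 1.28660459e-04 -3.24857362e-01  9.45763014e-01]]
0 -0.0425 [array([239., 276.]), array([293., 226.]), array([328., 234.])]
0 0.0425 [array([398., 276.]), array([271., 215.]), array([347., 219.])]
-0.013 -0.0425 [array([234., 287.]), array([293., 221.]), array([328., 230.])]
-0.013 0.0425 [array([403., 287.]), array([271., 211.]), array([347., 215.])]
-0.03 -0.0425 [array([226., 303.]), array([293., 215.]), array([328., 223.])]
-0.03 0.0425 [array([411., 303.]), array([270., 205.]), array([347., 209.])]
-0.05 -0.0425 [array([214., 327.]), array([292., 207.]), array([328., 216.])]
-0.05 0.0425 [array([423., 328.]), array([270., 197.]), array([347., 201.])]
```

The fingertips appear about 45 mm behind the reported TCP. I'll lift clear, shut the gripper and check again.

```bash
python3 -m crank '[[[0,0,-60],[0,0,0]],[[-50,-40,-120],[0,0,0]],[[-90,-80,-140],[0,0,0]],[[-100,-80,-140],[0,0,0]]]' -1; python3 -m crank '[[[0,0,0],[0,0,0]],[[0,0,0],[0,0,0]],[[0,0,0],[0,0,0]],[[0,0,0],[0,0,0]],[[0,0,0],[0,0,0]]]' -1
python3 - <<'E'
from h import *
s=state();R=q2R(s['ee_rot']).as_matrix();print(s['ee_pos'],s['width'],s['wrist_force'])
ims=[]
for n in('wrist','scene','side'):
  im=cv2.cvtColor(get_image(n),cv2.COLOR_RGB2BGR)
  for z in(0,-.02,-.04):
    p=proj(n,s['ee_pos']+R@np.array([0,0,z]));cv2.circle(im,tuple(int(v) for v in p.round()),1,(0,255,0),-1)
  p=proj(n,s['ee_pos']).astype(int);x=min(max(p[0]-66,0),508);y=min(max(p[1]-100,0),280)
  ims.append(cv2.resize(im[y:y+200,x:x+132],(264,400),interpolation=cv2.INTER_CUBIC))
cv2.imwrite('pics/c1.png',np.hstack(ims))
E
```

```text
clock: 1.95
ee_pos: [0.4937, -0.1019, 0.3355]
ee_rot: [0.001, 0.708, 0.706, 0.0]
wrist_force: [-0.1, 0.6, -0.2]
width: 0.147
gripper_force: 0.0
clock: 2.58
ee_pos: [0.4951, -0.0997, 0.3333]
ee_rot: [-0.0, 0.707, 0.707, -0.0]
wrist_force: [-0.1, -0.2, 0.7]
width: 0.001
gripper_force: 0.0
[ 0.49507063 -0.09974184  0.33333152] 0.0011069476529713912 [-0.06040575 -0.23999189  0.68186125]
```

View pics/c1.png

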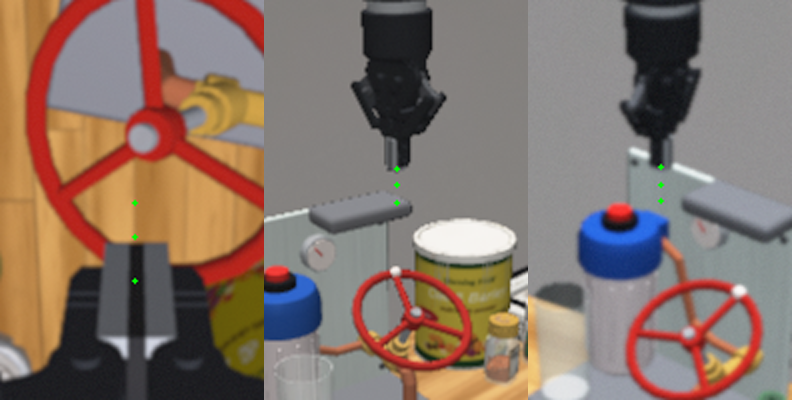

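In the scene and side crops the shut fingertips sit at the −40 mm mark, so the real tips lie about 38 mm behind the reported TCP. I'll use that offset. The wheel and its dot are clearly visible from above, so I'll refine the fit with the wrist view and then work out the pose over the front opening.

```bash
cat > plan.py <<'E'
from h import *
import fit, json, os
OFF=.038
def refit():
    for n in('scene','side','wrist'):
        get_image(n); C=fit.C[n]=camera_model(n)
        if n=='wrist': fit.obs['wrist']={}
        for k in('wheel_hub','wheel_dot','hood_edge','button_top'):
            r=pinpoint(n,k)
            if r and r[0]['confidence']>.5:
                (fit.dots if k=='wheel_dot' else fit.obs[n]).__setitem__(*((n,r[0]['at']) if k=='wheel_dot' else (k,r[0]['at'])))
    s=fit.least_squares(fit.res,fit.best.x,loss='soft_l1',f_scale=2);print(s.x.round(4),s.cost,{n:list(o) for n,o in fit.obs.items()},list(fit.dots));print(fit.res(s.x,True).round(1).tolist());return s.x
def frame(p):
    B=Ro.from_euler('z',p[3]).as_matrix();v=B@[0,1,0];z=B@[-.5,0,.75**.5];u=np.cross(v,z)
    return np.column_stack([v,u,-z])   # tool axes when aligned with wheel
def rel(p):  # true tip in wheel coordinates (v,u,-axis) mm
    s=state();R=q2R(s['ee_rot']).as_matrix();tip=s['ee_pos']-OFF*R[:,2]
    return (frame(p).T@(tip-fit.pt(p,'wheel_hub'))*1000).round(1)
E
python3 - <<'E'
from plan import *
p=refit();json.dump(list(p),open('p.json','w'))
W=frame(p);hub=fit.pt(p,'wheel_hub');print('hub',hub,'button',fit.pt(p,'button_top'))
s=state();R=q2R(s['ee_rot']).as_matrix()
a=(p[5]+np.pi)%(2*np.pi)
print('spokes',[(p[5]+k*2*np.pi/3)%(2*np.pi) for k in range(3)],'opening',a)
tip=hub+W@np.array([.045*np.sin(a),.045*np.cos(a),-.08]);g=tip+OFF*W[:,2]
print('shift',(R.T@(g-s['ee_pos'])*1000).round(1),'rot',np.degrees(Ro.from_matrix(R.T@W).as_rotvec()).round(1),'joints',s['joints'].round(2))
# glass
c=camera_model('scene');uv=pinpoint('scene','tall_glass')[0]['at'];C=np.array(c['R']);d=C.T@np.array([(uv[0]-c['cx'])/c['fx'],(uv[1]-c['cy'])/c['fy'],1]);o=-C.T@np.array(c['t'])
g=o+d*(.015-o[2])/d[2];print('glass station',Ro.from_euler('z',-p[3]).apply(g-p[:3]))
E
```

```text
[ 5.6680e-01 -6.4300e-02  2.0000e-04 -1.9620e-01  2.5290e-01  6.0981e+00] 450.52413316246134 {'scene': ['wheel_hub', 'hood_edge', 'station', 'button_top'], 'side': ['wheel_hub', 'hood_edge', 'station', 'button_top'], 'wrist': ['wheel_hub', 'hood_edge', 'button_top']} ['scene', 'side', 'wrist']
[[2.1, -2.1], [0.9, -2.0], [-0.4, 1.0], [1.3, 0.6], [-78.6, -136.2], [-0.5, 3.3], [0.7, 0.9], [4.4, -0.3], [-0.3, 1.2], [1.0, -0.4], [0.1, -0.6], [-1.4, 2.8], [4.4, 0.1], [-0.9, -0.6]]
hub [ 0.50515718 -0.13872361  0.16522342] button [0.58989074 0.01062572 0.25309117]
spokes [np.float64(6.098116674404194), np.float64(1.9093264696178025), np.float64(4.003721572010999)] opening 2.956524020814401
shift [-19.1 -46.4 154. ] rot [-29.9  -2.9  11. ] joints [ 0.15  0.46 -0.03  1.46  0.01  1.22  0.12]
glass station [-0.07786895  0.09104583  0.01477658]
```

```bash
python3 -m crank '[[[-5,-12,40],[-7.5,-0.7,2.8]],[[-10,-24,80],[-15,-1.5,5.5]],[[-15,-36,120],[-22.5,-2.2,8.3]],[[-19,-46,154],[-29.9,-2.9,11]],[[-19,-46,154],[-29.9,-2.9,11]]]'
python3 - <<'E'
from plan import *
p=json.load(open('p.json'));s=state();R=q2R(s['ee_rot']).as_matrix();print(rel(p),np.degrees(Ro.from_matrix(R.T@frame(p)).as_rotvec()).round(1),s['joints'].round(2))
tip=s['ee_pos']-OFF*R[:,2];print({n:proj(n,tip).round() for n in('scene','side')})
a=get_image('scene')[100:300,240:440];b=get_image('side')[130:330,270:470]
cv2.imwrite('pics/c2.png',cv2.cvtColor(cv2.resize(np.hstack([b,a]),(800,400),interpolation=2),4))
E
```

```text
clock: 4.15
ee_pos: [0.3995, -0.1042, 0.2404]
ee_rot: [0.169, 0.754, 0.621, 0.135]
wrist_force: [-0.3, 0.5, 3.0]
width: -0.001
gripper_force: 0.0
[  13.4  -54.7 -158.1] [-5.   0.3  0.3] [ 0.12  0.27  0.06  2.42 -0.01  0.01 -0.01]
{'scene': array([369., 200.]), 'side': array([330., 244.])}
```

View pics/c2.png

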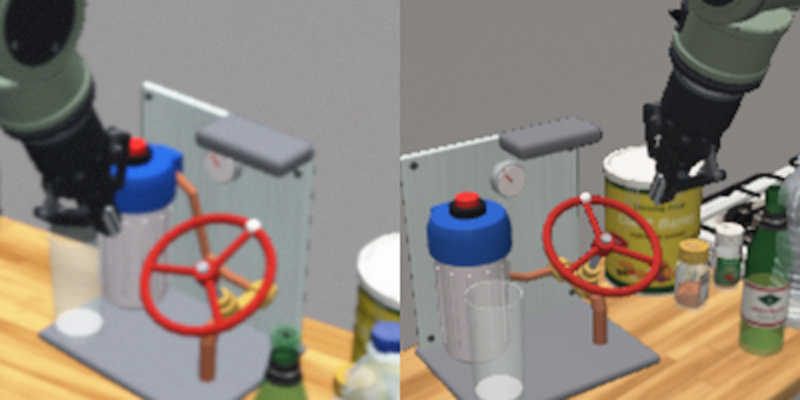

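The arm stopped short at its limits (J4 2.42, J6 0.01): a full 30° lean isn't reachable at the front of the wheel. Both crops show the gripper tip still well in front of the wheel, near (330,244) in the side picture, touching nothing. I'll fit a planar arm model to find which lean is feasible around the circle.

```bash
cat > kin.py <<'E'
import numpy as np
D=[((.707,1.485,.951),np.hypot(.5747,0),.1931),((.46,1.46,1.22),np.hypot(.4951,.0997),.3333),((.27,2.42,.01),np.hypot(.3995,.1042),.2404)]
A=[];b=[]
for q,r,z in D:
    s=np.cumsum(q);A+=[[*np.sin(s),0],[*np.cos(s),1]];b+=[r,z]
L,res,_,_=np.linalg.lstsq(np.array(A),np.array(b),rcond=None)
def ik(r,z,tilt):
    """tcp r,z and forward lean of the tool (rad) -> q2,q4,q6"""
    t=np.pi-tilt;wr=r-L[2]*np.sin(t);wz=z-L[3]-L[2]*np.cos(t);d=np.hypot(wr,wz)
    c=(d*d-L[0]**2-L[1]**2)/(2*L[0]*L[1])
    if abs(c)>1:return None
    q4=np.arccos(c);q2=np.arctan2(wr,wz)-np.arctan2(L[1]*np.sin(q4),L[0]+L[1]*np.cos(q4));return np.array([q2,q4,t-q2-q4])
E
python3 - <<'E'
from kin import *
print(L,np.array(A)@L-b)
h=np.array([np.hypot(.505,.139),.165])
u=np.array([.866,.5])
for rc in(-45,-35,-20,0,20,40):      # coordinate along u, mm
    tip=h+u*rc/1e3
    for dep in(-.03,.025):           # tip depth below plane
        o=[]
        for td in(0,5,10,15,20,25,30):
            t=np.radians(td);dirv=np.array([np.sin(t),-np.cos(t)])
            g=tip+dirv*(dep+.038);q=ik(*g,t);o.append((td,None if q is None else q.round(2).tolist()))
        print(rc,dep,o)
E
```

```text
[0.52294608 0.28968681 0.34389765 0.30789234] [ 6.57334653e-05 -1.03653740e-04 -1.27181275e-04  1.66025561e-04
  1.46898648e-05 -6.23718213e-05]
-45 -0.03 [(0, [0.67, 1.88, 0.59]), (5, [0.64, 1.98, 0.43]), (10, [0.62, 2.08, 0.27]), (15, [0.6, 2.18, 0.09]), (20, [0.6, 2.28, -0.09]), (25, [0.62, 2.39, -0.3]), (30, [0.65, 2.49, -0.53])]
-45 0.025 [(0, [0.76, 1.94, 0.44]), (5, [0.75, 2.02, 0.29]), (10, [0.73, 2.11, 0.12]), (15, [0.73, 2.19, -0.04]), (20, [0.74, 2.28, -0.22]), (25, [0.76, 2.36, -0.42]), (30, [0.8, 2.45, -0.62])]
-35 -0.03 [(0, [0.67, 1.85, 0.62]), (5, [0.64, 1.95, 0.47]), (10, [0.61, 2.05, 0.31]), (15, [0.6, 2.15, 0.13]), (20, [0.6, 2.25, -0.05]), (25, [0.61, 2.35, -0.25]), (30, [0.64, 2.46, -0.48])]
-35 0.025 [(0, [0.76, 1.9, 0.47]), (5, [0.74, 1.99, 0.32]), (10, [0.73, 2.07, 0.16]), (15, [0.73, 2.16, -0.0]), (20, [0.73, 2.24, -0.18]), (25, [0.75, 2.33, -0.37]), (30, [0.78, 2.41, -0.57])]
-20 -0.03 [(0, [0.67, 1.8, 0.67]), (5, [0.64, 1.9, 0.52]), (10, [0.61, 2.0, 0.36]), (15, [0.6, 2.1, 0.19]), (20, [0.59, 2.2, 0.01]), (25, [0.6, 2.3, -0.19]), (30, [0.62, 2.4, -0.4])]
-2
[... 627 characters left out ...]
), (10, [0.62, 1.86, 0.49]), (15, [0.6, 1.96, 0.33]), (20, [0.58, 2.06, 0.15]), (25, [0.58, 2.16, -0.03]), (30, [0.59, 2.26, -0.23])]
20 0.025 [(0, [0.77, 1.71, 0.66]), (5, [0.74, 1.8, 0.51]), (10, [0.72, 1.89, 0.36]), (15, [0.71, 1.97, 0.2]), (20, [0.7, 2.06, 0.03]), (25, [0.7, 2.14, -0.14]), (30, [0.72, 2.23, -0.32])]
40 -0.03 [(0, [0.7, 1.57, 0.87]), (5, [0.66, 1.68, 0.72]), (10, [0.63, 1.78, 0.56]), (15, [0.6, 1.89, 0.39]), (20, [0.58, 1.99, 0.22]), (25, [0.57, 2.09, 0.04]), (30, [0.58, 2.19, -0.15])]
40 0.025 [(0, [0.77, 1.64, 0.73]), (5, [0.75, 1.73, 0.58]), (10, [0.72, 1.82, 0.43]), (15, [0.71, 1.91, 0.27]), (20, [0.7, 1.99, 0.11]), (25, [0.69, 2.08, -0.07]), (30, [0.7, 2.16, -0.24])]
```

The model fits to 0.2 mm. Leans of about 7° at the front, 13° at the middle and 19° at the rear are feasible and clear the hood by about 14 mm. I'll vary the lean around the circle and write a helper that computes the rows.

```bash
cat > go.py <<'E'
from plan import *
p=np.array(json.load(open('p.json')));B=Ro.from_euler('z',p[3]).as_matrix();W=frame(p);hub=fit.pt(p,'wheel_hub')
def pose(a,r,dep,tilt=None):
    t=np.radians(13+6*np.cos(a) if tilt is None else tilt);z=B@[np.sin(t),0,-np.cos(t)];x=B@[0,1,0]
    return hub+W[:,:2]@[r/1e3*np.sin(a),r/1e3*np.cos(a)]+z*(dep/1e3+OFF),np.column_stack([x,np.cross(z,x),z])
def cur():
    s=state();return s['ee_pos'],q2R(s['ee_rot']).as_matrix()
def rows(T,frm):
    p0,R0=frm
    print(json.dumps([[(R0.T@(P-p0)*1e3).round().astype(int).tolist(),np.degrees(Ro.from_matrix(R0.T@R).as_rotvec()).round(1).tolist()] for P,R in T]).replace(' ',''))
def where():
    s=state();R=q2R(s['ee_rot']).as_matrix();tip=s['ee_pos']-OFF*R[:,2];l=W.T@(tip-hub)*1e3;d=W.T@R[:,2];q=l-d*l[2]/d[2]
    print('a %.2f r %.1f depth %.1f'%(np.arctan2(q[0],q[1])%(2*np.pi),np.hypot(*q[:2]),l[2]/d[2]),'F',(R.T@s['wrist_force']).round(1),'J',s['joints'].round(2))
def dot():
    for n in('scene','side'):
        get_image(n)
        for d in pinpoint(n,'wheel_dot')[:1]:
            aa=np.linspace(0,2*np.pi,720);e=[np.linalg.norm(proj(n,fit.wh(p,a),fit.C[n])-d['at']) for a in aa];print(n,'dot a %.2f err %.1f conf %.2f'%(aa[np.argmin(e)],min(e),d['confidence']))
E
python3 -c "
from go import *
c=cur();print(c[0]);rows([pose(2.95,40,-60)],c);rows([pose(2.95,40,20)],pose(2.95,40,-60))"
```

```text
[ 0.39418454 -0.10282178  0.24472059]
[[[-6,38,104],[18.2,0.3,0.2]]]
[[[0,0,80],[0.0,0.0,0.0]]]
```

```bash
python3 -m crank '[[[0,0,-10],[6,0,0]],[[-2,15,30],[12,0.2,0.1]],[[-4,30,70],[18.2,0.3,0.2]],[[-6,38,104],[18.2,0.3,0.2]],[[-6,38,104],[18.2,0.3,0.2]]]'
python3 - <<'E'
from go import *
where();rows([pose(2.95,40,-60)],cur())
s=state();R=q2R(s['ee_rot']).as_matrix();tip=s['ee_pos']-OFF*R[:,2];print(tip,{n:proj(n,tip).round() for n in('scene','side')})
a=get_image('scene')[100:300,240:440];b=get_image('side')[130:330,270:470]
cv2.imwrite('pics/c3.png',cv2.cvtColor(cv2.resize(np.hstack([b,a]),(800,400),interpolation=2),4))
E
```

```text
clock: 4.88
ee_pos: [0.4764, -0.1251, 0.1646]
ee_rot: [0.047, 0.771, 0.634, 0.039]
wrist_force: [-0.9, -0.5, 1.1]
width: -0.003
gripper_force: 0.0
a 2.91 r 34.3 depth -54.2 F [-0.7 -0.7 -1.2] J [ 0.18  0.58  0.03  1.96 -0.03  0.48  0.03]
[[[0,-5,-4],[-0.1,-0.0,0.2]]]
[ 0.47183519 -0.1242116   0.20231305] {'scene': array([347., 214.]), 'side': array([361., 257.])}
```

View pics/c3.png

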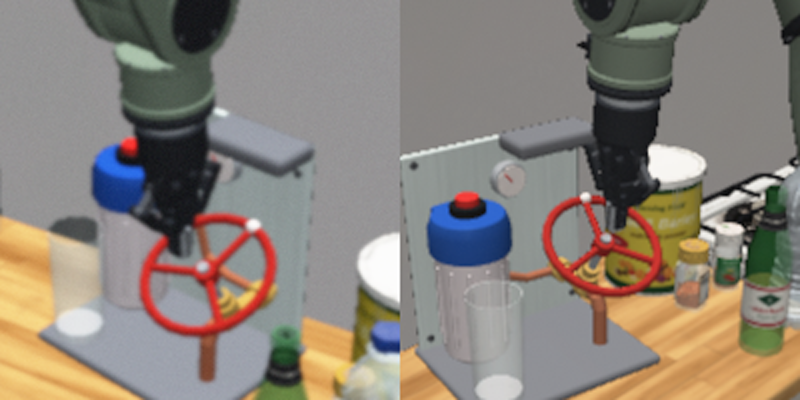

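The tip shows at (360,257) in the side picture and (346,215) in the scene picture, against (361,257) and (347,214) predicted, so the 38 mm offset holds. I'll insert it into the front opening.

```bash
python3 -m crank '[[[0,-5,0],[0,0,0]],[[0,-5,25],[0,0,0]],[[0,-5,50],[0,0,0]],[[0,-5,76],[0,0,0]],[[0,-5,76],[0,0,0]]]'
python3 - <<'E'
from go import *
where();c=cur();rows([pose(2.95,40,20)],c)
rows([pose(a,42,20) for a in (2.75,2.55,2.35,2.15,1.95)],c)
E
```

```text
clock: 5.6
ee_pos: [0.4799, -0.1257, 0.09]
ee_rot: [0.047, 0.771, 0.634, 0.039]
wrist_force: [0.3, -0.2, 0.1]
width: 0.001
gripper_force: 0.0
a 2.95 r 40.3 depth 17.9 F [-0.1  0.4 -0.1] J [ 0.18  0.72  0.01  2.04 -0.04  0.26  0.03]
[[[0,0,2],[-0.1,-0.0,0.2]]]
[[[8,1,2],[-0.4,-0.0,0.2]],[[16,5,0],[-1.0,-0.0,0.2]],[[22,11,-2],[-1.7,-0.0,0.2]],[[27,18,-4],[-2.7,-0.0,0.2]],[[31,26,-7],[-3.7,-0.0,0.2]]]
```

```bash
python3 -m crank '[[[8,1,2],[-0.4,0,0.2]],[[16,5,0],[-1,0,0.2]],[[22,11,-2],[-1.7,0,0.2]],[[27,18,-4],[-2.7,0,0.2]],[[31,26,-7],[-3.7,0,0.2]]]'
python3 - <<'E'
from go import *
where();dot()
rows([pose(1.95-.22*i,42,20) for i in range(1,6)],pose(1.95,42,20))
E
```

```text
clock: 6.22
ee_pos: [0.5095, -0.1003, 0.1005]
ee_rot: [0.072, 0.77, 0.631, 0.059]
wrist_force: [-11.4, -3.9, -3.8]
width: 0.001
gripper_force: 4.9
a 1.97 r 41.8 depth 19.7 F [ -6.1 -11.    1.8] J [ 0.1   0.71  0.04  2.03 -0.06  0.22 -0.01]
scene dot a 0.78 err 47.3 conf 0.74
side dot a 5.70 err 0.6 conf 0.62
[[[2,10,-3],[-1.3,-0.0,-0.0]],[[3,20,-6],[-2.6,0.0,-0.0]],[[1,30,-9],[-3.9,-0.0,-0.0]],[[-2,39,-12],[-5.1,-0.0,-0.0]],[[-7,47,-15],[-6.2,-0.0,-0.0]]]
```

The finger is pushing the spoke and the wheel has turned 0.4 rad. I'll continue.

```bash
python3 -m crank '[[[2,10,-3],[-1.3,0,0]],[[3,20,-6],[-2.6,0,0]],[[1,30,-9],[-3.9,0,0]],[[-2,39,-12],[-5.1,0,0]],[[-7,47,-15],[-6.2,0,0]]]'
python3 - <<'E'
from go import *
where();dot();a0=1.95-1.1
rows([pose(a0-.22*i,40,20) for i in range(1,6)],pose(a0,42,20))
E
```

```text
clock: 7.05
ee_pos: [0.5514, -0.1143, 0.124]
ee_rot: [0.113, 0.764, 0.628, 0.094]
wrist_force: [-5.4, 4.6, -5.6]
width: -0.002
gripper_force: 3.7
a 0.87 r 42.9 depth 19.5 F [ 3.5 -7.6  3.5] J [ 0.12  0.69  0.04  1.99 -0.05  0.17 -0.  ]
scene dot a 4.66 err 5.7 conf 0.66
side dot a 4.56 err 1.2 conf 0.78
[[[-8,5,-1],[-0.9,-0.0,-0.0]],[[-16,10,-2],[-1.5,-0.0,0.0]],[[-24,13,-3],[-1.9,0.0,-0.0]],[[-33,14,-3],[-2.0,0.0,-0.0]],[[-41,13,-3],[-1.9,0.0,-0.0]]]
```

```bash
python3 -m crank '[[[-8,5,-1],[-0.9,0,0]],[[-16,10,-2],[-1.5,0,0]],[[-24,13,-3],[-1.9,0,0]],[[-33,14,-3],[-2,0,0]],[[-41,13,-3],[-1.9,0,0]]]'
python3 - <<'E'
from go import *
where();dot();a0=1.95-2.2
rows([pose(a0-.22*i,40,20) for i in range(1,6)],pose(a0,40,20))
E
```

```text
clock: 7.88
ee_pos: [0.5559, -0.1561, 0.1307]
ee_rot: [0.126, 0.762, 0.627, 0.105]
wrist_force: [2.6, 12.9, -2.3]
width: -0.0
gripper_force: 5.0
a 6.10 r 40.5 depth 19.6 F [13.2 -0.6  2.2] J [ 0.23  0.69 -0.01  1.97 -0.02  0.15  0.05]
scene dot a 3.69 err 0.3 conf 0.71
side dot a 3.48 err 2.4 conf 0.72
[[[-8,-4,1],[0.5,-0.0,0.0]],[[-16,-9,2],[1.2,-0.0,0.0]],[[-22,-16,3],[2.1,-0.0,-0.0]],[[-26,-25,4],[3.3,-0.0,0.0]],[[-29,-34,6],[4.5,-0.0,0.0]]]
```

```bash
python3 -m crank '[[[-8,-4,1],[0.5,0,0]],[[-16,-9,2],[1.2,0,0]],[[-22,-16,3],[2.1,0,0]],[[-26,-25,4],[3.3,0,0]],[[-29,-34,6],[4.5,0,0]]]'
python3 - <<'E'
from go import *
where();dot();a0=1.95-3.3
rows([pose(a0-.22*i,40,20) for i in range(1,6)],pose(a0,40,20))
E
```

```text
clock: 8.7
ee_pos: [0.5227, -0.1807, 0.1151]
ee_rot: [0.099, 0.766, 0.629, 0.082]
wrist_force: [10.9, 0.7, 2.7]
width: -0.001
gripper_force: 5.1
a 5.03 r 39.7 depth 20.1 F [ 2.8 10.9  0.1] J [ 0.31  0.7  -0.04  1.98 -0.    0.2   0.09]
scene dot a 2.56 err 4.1 conf 0.56
side dot a 2.32 err 0.4 conf 0.80
[[[-1,-10,2],[1.3,-0.0,-0.0]],[[0,-19,5],[2.6,-0.0,0.0]],[[3,-29,7],[3.9,-0.0,-0.0]],[[7,-37,9],[5.0,-0.0,-0.0]],[[14,-44,10],[5.9,0.0,0.0]]]
```

```bash
python3 -m crank '[[[-1,-10,2],[1.3,0,0]],[[0,-19,5],[2.6,0,0]],[[3,-29,7],[3.9,0,0]],[[7,-37,9],[5,0,0]],[[14,-44,10],[5.9,0,0]]]'
python3 - <<'E'
from go import *
where();dot();a0=1.95-4.4
rows([pose(a0-.22*i,40,20) for i in range(1,6)],pose(a0,40,20))
E
```

```text
clock: 9.52
ee_pos: [0.4858, -0.1605, 0.0942]
ee_rot: [0.06, 0.771, 0.632, 0.048]
wrist_force: [10.0, -9.2, -0.9]
width: -0.006
gripper_force: 5.0
a 3.88 r 37.1 depth 20.1 F [-7.  11.3  2.7] J [ 0.27  0.72 -0.01  2.02 -0.01  0.25  0.07]
scene dot a 1.38 err 2.3 conf 0.95
side dot a 1.28 err 1.2 conf 0.68
[[[7,-5,2],[0.7,0.0,0.0]],[[16,-9,3],[1.2,-0.0,-0.0]],[[24,-10,3],[1.4,-0.0,-0.0]],[[33,-9,3],[1.3,-0.0,-0.0]],[[41,-6,2],[0.9,0.0,-0.0]]]
```

```bash
python3 -m crank '[[[7,-5,2],[0.7,0,0]],[[16,-9,3],[1.2,0,0]],[[24,-10,3],[1.4,0,0]],[[33,-9,3],[1.3,0,0]],[[41,-6,2],[0.9,0,0]]]'
python3 - <<'E'
from go import *
where();dot();a0=1.95-5.5
rows([pose(a0-.14*i,40,20) for i in range(1,6)],pose(a0,40,20))
E
```

```text
clock: 10.35
ee_pos: [0.4852, -0.1196, 0.0906]
ee_rot: [0.052, 0.772, 0.632, 0.041]
wrist_force: [-9.5, -13.0, 3.8]
width: -0.004
gripper_force: 6.5
a 2.74 r 38.7 depth 19.3 F [-14.6  -6.2  -4.6] J [ 0.16  0.72  0.02  2.04 -0.03  0.25  0.01]
scene dot a 0.09 err 3.3 conf 0.84
side dot a 0.08 err 1.2 conf 0.81
[[[5,3,-1],[-0.4,-0.0,0.0]],[[10,6,-2],[-0.9,-0.0,0.0]],[[14,10,-4],[-1.5,-0.0,-0.0]],[[17,15,-5],[-2.1,-0.0,0.0]],[[20,20,-7],[-2.8,-0.0,0.0]]]
```

```bash
python3 -m crank '[[[5,3,-1],[-0.4,0,0]],[[10,6,-2],[-0.9,0,0]],[[14,10,-4],[-1.5,0,0]]]'
python3 - <<'E'
from go import *
where();dot();a0=1.95-5.5-.42
rows([pose(a0-.1*i,40,20) for i in range(1,6)],pose(a0,40,20))
E
```

```text
clock: 10.92
ee_pos: [0.4964, -0.1067, 0.0955]
ee_rot: [0.061, 0.771, 0.632, 0.049]
wrist_force: [-8.2, -6.4, -2.2]
width: -0.001
gripper_force: 4.4
a 2.31 r 40.4 depth 18.8 F [-7.9 -7.1  1.1] J [ 0.13  0.72  0.03  2.03 -0.04  0.23 -0.01]
scene dot a 2.11 err 67.8 conf 0.59
side dot a 5.96 err 1.3 conf 0.84
[[[3,3,-1],[-0.5,0.0,-0.0]],[[5,7,-2],[-1.0,-0.0,-0.0]],[[7,11,-4],[-1.5,-0.0,0.0]],[[8,15,-5],[-2.0,0.0,0.0]],[[9,19,-6],[-2.6,0.0,-0.0]]]
```

```bash
python3 -m crank '[[[3,3,-1],[-0.5,0,0]],[[5,7,-2],[-1,0,0]],[[5,7,-2],[-1,0,0]]]'
python3 - <<'E'
from go import *
where();dot();a0=1.95-5.5-.62
rows([pose(a0-.1*i,40,20) for i in range(1,6)],pose(a0,40,20))
E
```

```text
clock: 11.5
ee_pos: [0.5041, -0.1026, 0.0986]
ee_rot: [0.067, 0.77, 0.632, 0.055]
wrist_force: [-7.9, -2.3, 0.8]
width: -0.002
gripper_force: 3.5
a 2.10 r 40.9 depth 19.1 F [-3.8 -7.  -2. ] J [ 0.11  0.71  0.03  2.03 -0.05  0.22 -0.02]
scene dot a 5.74 err 0.7 conf 0.77
side dot a 5.72 err 2.1 conf 0.93
[[[2,4,-1],[-0.5,0.0,0.0]],[[3,8,-2],[-1.1,0.0,0.0]],[[5,12,-4],[-1.7,0.0,0.0]],[[5,16,-5],[-2.2,0.0,0.0]],[[6,21,-7],[-2.8,0.0,0.0]]]
```

```bash
python3 -m crank '[[[2,4,-1],[-0.5,0,0]],[[3,8,-2],[-1.1,0,0]],[[3,8,-2],[-1.1,0,0]]]'
python3 - <<'E'
from go import *
where();dot();a0=1.95-5.5-.82
rows([pose(a0-.1*i,40,20) for i in range(1,6)],pose(a0,40,20))
E
```

```text
clock: 12.08
ee_pos: [0.5116, -0.101, 0.1018]
ee_rot: [0.074, 0.77, 0.631, 0.061]
wrist_force: [-9.0, -3.0, -2.9]
width: 0.0
gripper_force: 3.9
a 1.92 r 40.7 depth 19.6 F [-4.7 -8.6  1.2] J [ 0.1   0.71  0.04  2.03 -0.05  0.21 -0.02]
scene dot a 5.52 err 0.1 conf 0.56
side dot a 5.65 err 0.4 conf 0.79
[[[1,4,-1],[-0.6,-0.0,-0.0]],[[2,9,-3],[-1.2,-0.0,-0.0]],[[2,13,-4],[-1.8,-0.0,-0.0]],[[2,17,-5],[-2.4,-0.0,-0.0]],[[2,22,-6],[-3.0,0.0,-0.0]]]
```

```bash
python3 -m crank '[[[1,4,-1],[-0.6,0,0]],[[2,9,-3],[-1.2,0,0]],[[2,9,-3],[-1.2,0,0]]]'
python3 - <<'E'
from go import *
where();dot();a0=1.95-5.5-1.02
rows([pose(a0-.1*i,40,20) for i in range(1,6)],pose(a0,40,20))
E
```

```text
clock: 12.65
ee_pos: [0.5134, -0.1003, 0.1034]
ee_rot: [0.077, 0.77, 0.63, 0.062]
wrist_force: [-34.2, -1.3, -23.3]
width: -0.005
gripper_force: 17.4
a 1.87 r 41.2 depth 18.8 F [ -8.  -37.2  16.4] J [ 0.1   0.71  0.04  2.03 -0.05  0.21 -0.03]
scene dot a 5.49 err 3.4 conf 0.56
side dot a 5.57 err 2.0 conf 0.58
[[[0,4,-1],[-0.6,0.0,0.0]],[[0,9,-2],[-1.2,0.0,-0.0]],[[0,13,-4],[-1.8,0.0,0.0]],[[-1,18,-5],[-2.4,-0.0,0.0]],[[-2,22,-6],[-3.0,-0.0,0.0]]]
```

The force rose to 37 N with no more motion, so the wheel is at its stop. I'll hold there, then back off and withdraw.

```bash
python3 -m crank '[[[0,2,0],[0,0,0]],[[0,2,0],[0,0,0]],[[0,2,0],[0,0,0]],[[0,2,0],[0,0,0]]]'
python3 - <<'E'
from go import *
where();dot();a0=1.95-5.5-1.02
P,R=pose(a0,40,20);c=(P+R@[0,.002,0],R)
rows([pose(a0+.3,40,20),pose(a0+.5,40,20),pose(a0+.5,40,-10),pose(a0+.5,40,-45),pose(a0+.5,40,-80)],c)
E
```

```text
clock: 13.35
ee_pos: [0.5134, -0.1004, 0.1033]
ee_rot: [0.076, 0.77, 0.631, 0.061]
wrist_force: [-45.4, 1.2, -20.9]
width: -0.004
gripper_force: 22.4
a 1.87 r 41.1 depth 19.0 F [ -7.8 -47.9  11.9] J [ 0.1   0.71  0.04  2.02 -0.05  0.22 -0.03]
scene dot a 5.44 err 6.6 conf 0.88
side dot a 5.58 err 2.5 conf 0.65
[[[-3,-15,3],[1.7,0.0,0.0]],[[-8,-22,6],[2.7,0.0,-0.0]],[[-8,-21,-24],[2.7,0.0,-0.0]],[[-8,-19,-59],[2.7,0.0,-0.0]],[[-8,-17,-94],[2.7,0.0,-0.0]]]
```

```bash
python3 -m crank '[[[-3,-15,3],[1.7,0,0]],[[-8,-22,6],[2.7,0,0]],[[-8,-21,-24],[2.7,0,0]],[[-8,-19,-59],[2.7,0,0]],[[-8,-17,-94],[2.7,0,0]]]'
python3 - <<'E'
from go import *
where();dot()
S=state();print(S['ee_pos'])
# vertical-ish pose above the front of the button: tip 110 mm above button, lean 5
b=fit.pt(p,'button_top')
def bp(dx,h,lean=5):
    t=np.radians(lean);z=B@[np.sin(t),0,-np.cos(t)];x=B@[0,1,0];return b+B@[dx,0,h]+z*OFF,np.column_stack([x,np.cross(z,x),z])
c=cur();rows([(c[0]+[0,0,.06],c[1])],c);rows([bp(-.03,.07)],c)
E
```

```text
clock: 14.18
ee_pos: [0.4864, -0.1017, 0.1968]
ee_rot: [0.066, 0.77, 0.632, 0.054]
wrist_force: [0.3, -0.2, -0.2]
width: -0.001
gripper_force: 0.0
a 2.15 r 38.9 depth -80.8 F [-0.1  0.3  0.3] J [ 0.1   0.52  0.05  1.96 -0.04  0.5  -0.02]
scene dot a 5.55 err 2.4 conf 0.87
side dot a 5.61 err 1.3 conf 0.98
[ 0.48666749 -0.1016362   0.19578433]
[[[0,10,-59],[0.0,0.0,0.0]]]
[[[130,67,-79],[4.8,-0.0,-0.0]]]
```

```bash
python3 -m crank '[[[0,10,-59],[0,0,0]],[[30,20,-90],[1.5,0,0]],[[70,40,-90],[3,0,0]],[[110,60,-80],[4.8,0,0]],[[130,67,-79],[4.8,0,0]]]'
cat >> go.py <<'E'
def btn():
    c={};o={}
    for n in('wrist','scene','side'):
        c[n]=camera_model(n);im=get_image(n);hsv=cv2.cvtColor(im,cv2.COLOR_RGB2HSV);r=pinpoint(n,'button_top')
        if r:
            o[n]=np.array(r[0]['at']);m=((hsv[...,0]<8)|(hsv[...,0]>172))&(hsv[...,1]>150)&(hsv[...,2]>90)
            k,l,st,ce=cv2.connectedComponentsWithStats(m.astype(np.uint8));i=l[int(o[n][1]),int(o[n][0])]
            print(n,o[n].round(1),round(r[0]['confidence'],2),'red',st[i] if i else None)
    f=lambda X:np.concatenate([(proj(n,X,c[n])-o[n])/(1 if n=='wrist' else 1) for n in o])
    s=fit.least_squares(f,fit.pt(p,'button_top'),loss='soft_l1',f_scale=2);print('button',s.x,f(s.x).round(1),'station',B.T@(s.x-p[:3]));return s.x
def bp(b,dx,dy,h,lean=5):
    t=np.radians(lean);z=B@[np.sin(t),0,-np.cos(t)];x=B@[0,1,0];return b+B@[dx,dy,h]+z*OFF,np.column_stack([x,np.cross(z,x),z])
E
python3 - <<'E'
from go import *
where();c=cur();b=btn();rows([bp(b,-.03,0,.07),bp(b,0,0,.03)],c);save('wrist','w1.png')
E
```

```text
clock: 15.0
ee_pos: [0.5643, 0.0177, 0.2825]
ee_rot: [0.032, 0.772, 0.634, 0.027]
wrist_force: [-1.1, 0.1, -0.0]
width: 0.002
gripper_force: 0.0
a 1.33 r 170.0 depth -135.0 F [-0.1 -1.1 -0.1] J [-0.15  0.56  0.09  1.47 -0.03  1.03 -0.26]
wrist [359.1 256.7] 0.7 red [ 334  232   48   48 1854]
scene [399.2 241.1] 0.54 red None
side [405.3 388.4] 0.72 red None
button [ 0.6472479  -0.21988696 -0.27682784] [ -2.7   0.9 -72.6  77.8  16.2  -2.3] station [ 0.10918474 -0.13691298 -0.27705126]
[[[-217,56,534],[-0.2,-0.0,0.1]],[[-217,83,576],[-0.2,-0.0,0.1]]]
```

View pics/w1.png

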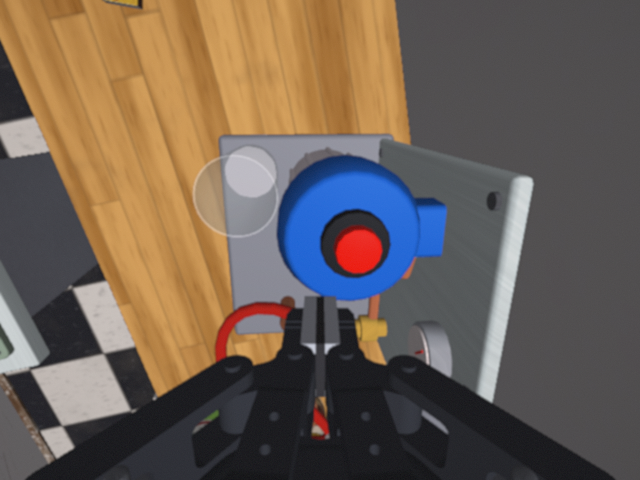

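The wrist picture shows the red button top at about (359,249), with the shut fingers at (320,310) beside it. The scene and side detections were wrong because the arm hides the button there. I'll triangulate from the earlier fixed-camera points plus the two wrist views.

```bash
python3 - <<'E'
from go import *
w0={'fx':369.877,'fy':369.877,'cx':319.837,'cy':238.9216,'R':[[9.99999767e-01,6.37741077e-04,-2.45442148e-04],[6.82886145e-04,-9.45755924e-01,3.24877308e-01],[-2.49407609e-05,-3.24877400e-01,-9.45756139e-01]],'t':[-0.5755169,-0.04350406,0.38057318]}
O=[(camera_model('scene'),(271.9,197.2)),(camera_model('side'),(336,198.4)),(w0,(358.5,317)),(camera_model('wrist'),(359,250))]
f=lambda X:np.concatenate([proj('',X,c)-o for c,o in O])
s=fit.least_squares(f,fit.pt(p,'button_top'),loss='soft_l1',f_scale=2);b=s.x;print(b,f(b).round(1),'station',B.T@(b-p[:3]),'fit',fit.pt(p,'button_top'),f(fit.pt(p,'button_top')).round(1))
json.dump(b.tolist(),open('b.json','w'))
c=cur();rows([bp(b,-.02,0,.05),bp(b,0,0,.02)],c)
E
```

```text
[0.58952899 0.01369068 0.25824606] [ 0.2 -1.  -0.1  0.7  0.5  0.  -0.8 -0. ] station [0.00704781 0.08093567 0.25802264] fit [0.58989074 0.01062572 0.25309117] [ 1.3  0.6  1.1  2.9 -0.2 -0.  -1.   1.4]
[[[4,8,15],[-0.1,-0.0,-0.1]],[[4,26,47],[-0.1,-0.0,-0.1]]]
```

```bash
python3 -m crank '[[[4,8,0],[0,0,0]],[[3,17,15],[0,0,0]],[[3,26,30],[0,0,0]],[[3,26,47],[0,0,0]],[[3,26,47],[0,0,0]]]'
python3 - <<'E'
from go import *
b=np.array(json.load(open('b.json')));c=cur();where();rows([bp(b,0,0,.02),bp(b,0,0,0)],c)
s=state();R=c[1];tip=c[0]-OFF*R[:,2];print('tip rel',B.T@(tip-b)*1e3,{n:proj(n,tip).round() for n in('scene','side','wrist')})
x=get_image('scene')[120:270,180:380];y=get_image('side')[120:270,240:440];w=get_image('wrist')[180:330,220:420]
cv2.imwrite('pics/c4.png',cv2.cvtColor(cv2.resize(np.hstack([y,x,w]),(798,200),interpolation=2),4))
E
```

```text
clock: 15.98
ee_pos: [0.5929, 0.0125, 0.2383]
ee_rot: [0.032, 0.773, 0.634, 0.026]
wrist_force: [-0.1, 0.0, 0.7]
width: -0.001
gripper_force: 0.0
a 1.18 r 179.3 depth -76.7 F [ 0.  -0.  -0.7] J [-0.13  0.65  0.08  1.45 -0.03  0.96 -0.25]
[[[0,0,-2],[-0.2,0.0,-0.0]],[[0,-2,18],[-0.2,0.0,-0.0]]]
tip rel [ 0.34464853 -0.45616321 17.90565515] {'scene': array([272., 189.]), 'side': array([336., 192.]), 'wrist': array([318., 313.])}
```

View pics/c4.png

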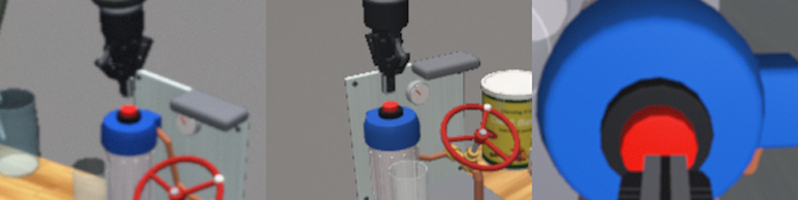

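The crops show the shut fingertips just above the red button and centred on it in all three views. I'll lower to contact while watching the force.

```bash
python3 -m crank '[[[0,-1,6],[0,0,0]],[[0,-1,12],[0,0,0]],[[0,-2,16],[0,0,0]],[[0,-2,19],[0,0,0]]]'; python3 -m crank '[[[0,0,2],[0,0,0]],[[0,0,4],[0,0,0]],[[0,0,4],[0,0,0]]]'
```

```text
clock: 16.62
ee_pos: [0.5928, 0.0129, 0.2207]
ee_rot: [0.033, 0.772, 0.634, 0.027]
wrist_force: [0.8, -0.2, -0.1]
width: -0.005
gripper_force: 0.0
clock: 17.0
ee_pos: [0.5932, 0.0128, 0.217]
ee_rot: [0.033, 0.772, 0.634, 0.027]
wrist_force: [-0.6, 0.4, 0.1]
width: -0.003
gripper_force: 0.2
```

```bash
python3 -m crank '[[[0,0,2],[0,0,0]],[[0,0,3],[0,0,0]],[[0,0,3],[0,0,0]]]'; python3 -m crank '[[[0,0,2],[0,0,0]],[[0,0,3],[0,0,0]],[[0,0,3],[0,0,0]]]'
```

```text
clock: 17.38
ee_pos: [0.5933, 0.0128, 0.214]
ee_rot: [0.033, 0.772, 0.634, 0.027]
wrist_force: [-2.5, 1.3, 3.6]
width: -0.0
gripper_force: 1.8
clock: 17.75
ee_pos: [0.5935, 0.0128, 0.211]
ee_rot: [0.033, 0.772, 0.634, 0.027]
wrist_force: [-3.9, 1.7, 6.0]
width: 0.0
gripper_force: 2.8
```

```bash
python3 -m crank '[[[0,0,2],[0,0,0]],[[0,0,3],[0,0,0]],[[0,0,3],[0,0,0]]]'
```

```text
clock: 18.12
ee_pos: [0.5939, 0.0128, 0.2101]
ee_rot: [0.033, 0.772, 0.634, 0.028]
wrist_force: [-17.1, 0.6, 39.1]
width: -0.002
gripper_force: 19.6
```

The force has risen steeply, so the button is fully down. I'll ease off a little and hold for about a second.

```bash
python3 -m crank '[[[0,0,-1],[0,0,0]],[[0,0,-1],[0,0,0]],[[0,0,-1],[0,0,0]],[[0,0,-1],[0,0,0]],[[0,0,-1],[0,0,0]]]'; python3 -m crank '[[[0,0,0],[0,0,0]],[[0,0,0],[0,0,0]],[[0,0,0],[0,0,0]],[[0,0,0],[0,0,0]],[[0,0,0],[0,0,0]]]'; python3 -m crank '[[[0,0,-10],[0,0,0]],[[0,0,-30],[0,0,0]],[[0,0,-60],[0,0,0]],[[0,0,-90],[0,0,0]],[[0,0,-100],[0,0,0]]]'
python3 - <<'E'
from go import *
where();dot();x=get_image('scene')[120:440,80:480];y=get_image('side')[130:450,190:540]
cv2.imwrite('pics/c5.png',cv2.cvtColor(np.hstack([y,x]),4))
E
```

```text
clock: 18.75
ee_pos: [0.5938, 0.0128, 0.2103]
ee_rot: [0.033, 0.772, 0.634, 0.028]
wrist_force: [-12.4, 1.7, 26.6]
width: 0.001
gripper_force: 13.4
clock: 19.38
ee_pos: [0.5938, 0.0128, 0.2103]
ee_rot: [0.033, 0.772, 0.634, 0.028]
wrist_force: [-11.7, 1.0, 27.0]
width: 0.002
gripper_force: 13.4
clock: 20.0
ee_pos: [0.5858, 0.0143, 0.31]
ee_rot: [0.034, 0.772, 0.634, 0.028]
wrist_force: [-0.1, -0.6, -0.3]
width: 0.007
gripper_force: 0.0
a 1.18 r 179.4 depth -149.1 F [-0.6 -0.   0.3] J [-0.14  0.57  0.09  1.34 -0.03  1.15 -0.25]
scene dot a 5.52 err 1.8 conf 0.57
side dot a 5.61 err 2.1 conf 0.92
```

View pics/c5.png

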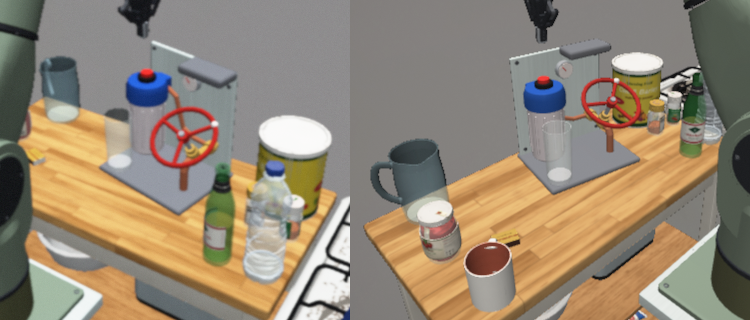

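The picture shows the button up again, the gripper clear and every bystander still standing. The dot is unchanged at the stop, about 6.8 rad from the start.

```bash
python3 -c "
from rig import *
print(hand_in())"
```

```text
the job is handed in; nothing more can be done
None
```

I turned the handwheel clockwise about 6.8 rad to its firm stop, then pressed the relief button fully down for about a second and let it go. In the last pictures the bystanders were all standing and the gripper was clear. I've handed the job in, but the system gave no verdict.

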